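Feel the end float of a pump drive shaft and centre it

TASK

Take the aluminium hub on the pump drive's output shaft and slide the shaft straight in until it meets its inner stop, then straight out until it meets its outer stop, resting against each stop for about a second with a light but definite force (about 6 N more than the drag of the seal; never lean or run into a stop with more than 15 N). Then leave the shaft half-way between the two stops that you felt, let go of it, and leave the vessels and the tip box around it where they are.

Things in the scene. Friction and masses are not known exactly. Their poses are not given: they have to be found in the camera images.
- drive: Pump drive: white box 200 mm long (its x), 140 wide (its y), 125 high, blue front plate, fixed to the bench. Origin: centre of its underside, on the bench. Its front, where the shaft comes out, faces its own -x, roughly to the robot's right (within about 30 degrees). The shaft axis is level, along its x, at y = 0, 95 mm above the bench.
- output_shaft (a joint): Slide of the shaft along its axis, m; grows as it comes OUT of the drive (towards the drive's -x). At 0 the hub's centre is 180 mm ahead of the drive's origin. Both stops are hidden in the housing and differ from drive to drive: the outer one is met somewhere between 5 and 15 mm, the inner one between +1 and -23 mm; the float between them is 14 to 28 mm.
- boss (a point): Centre of the front of the round shaft boss, 44 mm in diameter, 18 mm proud of the front plate. The seal in it drags at about 2.5 N against any motion, also at the stops, and holds the shaft where it is left. The stops behind it are sprung washers, equal at both ends, about 4 N per mm; the force at a stop is the axial force on the hub less the drag.
- hub (a point): Centre of the hub on the shaft's end: plain aluminium cylinder, 32 mm in diameter, 44 mm long, two thin dark bands, axis level along the shaft (its x as the drive's x; -x points out of the drive), 95 mm above the bench. The bare shaft behind it is 18 mm thick. Grip it across its diameter from above; it does not turn.
- tip_box_center (a point): Centre of a loose blue tip box with a clear lid, 85 x 120 x 63 mm, standing on the bench beside the drive, on its side away from the robot. Not to be disturbed.
- reagent_bottle_center (a point): Centre of a loose upright white reagent bottle, 48 mm diameter, 85 mm high, red cap, standing ahead of the shaft's end. Not to be disturbed.
- vial_center (a point): Centre of a loose upright glass vial, 30 mm diameter, 50 mm high, blue cap, standing beside the drive, on the robot's side. Not to be disturbed.
There are look-alikes about, which are no part of the job. Of the things that look like the part that bears vial_center, take the one that is farthest from the robot's base at the start.

How it is judged:
On the way, in this order (a step that is already met when the one before it is completed fails the run):
1. the shaft is pushed in against its inner stop with more than 3 N at the stop for 0.3 s (contact force between flange_c0 and stop_in_c0 above 3 N), for 0.3 s.
2. the shaft is then pulled out against its outer stop with more than 3 N at the stop for 0.3 s (contact force between flange_c0 and carrier_c0 above 3 N), for 0.3 s.
At the end, for the whole second after the job is handed in: The shaft has been felt against its inner and then its outer stop, and it rests, released, within 2.5 mm of half-way between the two stops; the bystanders stand upright where they were (within 20 mm) (distance between flange_c0 and mid_c0 below 0.0025 m and velocity of joint output_shaft between -0.002 and 0.002 m/s and angle between each of tip_box_center, reagent_bottle_center, vial_center's own z axis and vertical below 0.2 rad); the robot touches nothing.
It fails at once if the shaft is forced against a stop with more than 20 N (contact force between flange_c0 and stop_in_c0 above 20 N or contact force between flange_c0 and carrier_c0 above 20 N).
It fails at once if a bystander is moved by more than 20 mm or tipped (distance of any of tip_box_center, reagent_bottle_center, vial_center from where it was at the start of the episode above 0.02 m or angle between any of tip_box_center, reagent_bottle_center, vial_center's own z axis and vertical above 0.35 rad).
It also fails if it takes over 72 s, if anything falls off the work surface, if the arm or the gripper's body presses on something with over 40 N, if the wrist force passes 120 N, or if a joint passes its speed limit or range.

ROBOT

A 6-joint arm with a two-finger parallel gripper is mounted at the origin on the work surface. World frame = base frame: x ahead of the robot, y to its left, z up, the work surface at z = 0. Lengths are in m, angles in rad, forces in N, time in s.
With the tool pointing down it reaches from about 0.25 to 0.725 m from the base axis. Payload 4 kg.
Tool frame: the origin (TCP) lies where the fingers leave the gripper's body, on its centre line; the fingertips stand 73 mm ahead of it and the grasp point (between the pads) lies 54 mm ahead of it; x points along the fingers, z is the direction in which the jaws open and shut, and the axes are right-handed (so a half turn about x gives the same grasp; the last joint's range is limited). The gripper opens to 85 mm and grips with 20 to 120 N. Pads are 22 mm wide; open, the fingers measure 114 mm over their backs; the gripper's body (76 mm by 85 mm) begins 54 mm behind the grasp point. The pads swing forward as they close: fully open they stand 13 mm farther back than shut.
Start: joints at [1.254, 0.241, 0.005, 1.335, 0, 1.571], TCP at [0.156, 0.475, 0.304] pointing down, gripper open.
Joint ranges: [-2.72, 2.72], [-1.05, 1.87], [-1.09, 1.28], [-1.99, 2.15], [-1.42, 1.44], [-3.14, 3.14]. Speed limits (rad/s): [2.79, 2.79, 3.14, 3.14, 3.14, 3.14].

INTERFACE

Orientations are given as a rotation vector (axis times angle).
In Python, from bench import robot, eyes, ticket gives the robot as it stands.
- The arm moves only by the tool drive_tool, never from a script. Its argument "series" is a list of rows, each a list of 3 entries, a list of its own where there are three numbers: the shift along the tool's x, y, z in m, then the turn about the tool's x in rad, then the opening, from 0 (shut) to 1 (fully open). A call has 1 to 12 rows; each row is the pose to reach, as a shift and turn from the pose measured when the call began, along the tool's axes at that moment; what a row does not reach only later rows make up. A row lasts 1/10 s, in which the tool goes at most 50 mm and 8.59 degrees, less where a joint would pass 70% of its speed; a pose out of reach is approached as far as the arm can. A call with a gripper value outside its range is refused whole. The fingers move at their own pace and stop on an object; "newtons" is the grip in N (left out, the last holds). Time passes only in rows, so rows that repeat a pose let the fingers close. It gives the time, the measured TCP pose, the force and the opening at its end, in the units of the state.
- robot.state(): the state, without advancing time (a new reading comes with each control period).
- eyes.snapshot(name): name is "scene" or "top" or "wrist"; returns a dict with "color" (400x640x3 uint8, red, green, blue), "depth" (400x640 float32, m along the optical axis (not along the pixel's ray), 0 where there is no reading), "fx", "fy", "cx", "cy" (pixels), "world_to_cam" (4x4, takes a point from world to camera coordinates). Camera axes: x right, y up, looking along -z (the intrinsics and any distortion apply to the point x, -y, -z); pixel columns grow to the right and rows downward; lengths in m; the calibration is good to about 2 mm. A picture is of the moment at which its call begins.
- ticket.close_job(): hands the job in, once; it reports no verdict.
The state is a dict: "t": time; "joint_positions": joint angles; "qvel": joint speeds; "joint_torque": joint torques, N m; "eef_pos": TCP position; "tcp_rot": TCP orientation; "wrist_force": force on the tool from outside, world axes, zero at the start; "ft_torque": the same for the moment, N m; "gripper_width": finger opening in m.
Only numpy, scipy, OpenCV 4.12 (cv2) and the standard library are available. Lean on these libraries where they do the work, as an engineer would, in place of code of your own. Each camera call takes 0.05 s, during which the arm holds its last target.

## Working session

There is one attempt and no reset: what is moved stays moved. The work goes in short steps, Python scripts to look and compute and a tool call to move; the robot and the scene stay as the last step left them, time stands still between calls to the robot, and variables do not carry over. Pictures are saved under pics/ and viewed, and the job is handed in when it is done.

Besides the shell and the picture viewer there is one more tool, called after "Emit:" as name(argument=value, ...) on one line, values as JSON. drive_tool: Moves the arm, as the interface text tells. Its arguments: {"type":"object","properties":{"series":{"type":"array"},"newtons":{"type":"number"}},"required":["series"]}

```bash
mkdir -p pics; ls; python3 - <<'E'
from bench import robot, eyes, ticket
import cv2,numpy as np,pickle
s=robot.state()
for k,v in s.items(): print(k,np.round(v,4))
for n in ["scene","top"]:
    d=eyes.snapshot(n); pickle.dump(d,open(n+"0.pkl","wb"))
    cv2.imwrite(f"pics/{n}0.png",d["color"][:,:,::-1])
    print(n,d["fx"],d["fy"],d["cx"],d["cy"],d.keys(),np.round(d["world_to_cam"],3).tolist())
E
```

```text
pics
t 0.0
joint_positions [ 1.254   0.2414  0.0037  1.3352 -0.      1.5708]
qvel [-0.0001  0.      0.0005 -0.0001  0.0004 -0.0007]
joint_torque [ 1.00000e-04 -3.72320e+01  2.52406e+01  1.68000e-02  1.00000e-04
  0.00000e+00]
eef_pos [0.1556 0.4746 0.303 ]
tcp_rot [-0.9741  1.3443  0.9719]
wrist_force [ 0.483  -1.4925 -0.0478]
ft_torque [-0.0118  0.0193  0.0263]
gripper_width 0.0858
scene 391.16040807837146 391.16040807837146 313.91195283892074 196.26976818777638 dict_keys(['color', 'depth', 'fx', 'fy', 'cx', 'cy', 'world_to_cam']) [[-0.88, 0.475, -0.007, 0.449], [-0.334, -0.608, 0.72, 0.156], [0.337, 0.636, 0.694, -1.037], [0.0, 0.0, 0.0, 1.0]]
top 376.79814431517735 376.79814431517735 318.453128574575 197.8903444890207 dict_keys(['color', 'depth', 'fx', 'fy', 'cx', 'cy', 'world_to_cam']) [[-0.027, -1.0, -0.006, 0.1], [0.987, -0.028, 0.16, -0.575], [-0.16, -0.001, 0.987, -0.629], [0.0, 0.0, 0.0, 1.0]]
```

View pics/scene0.png

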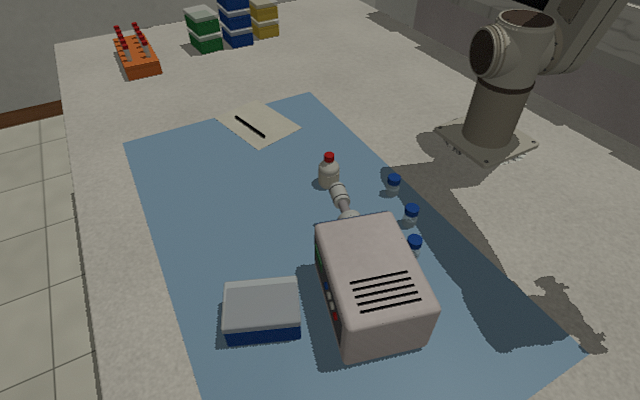

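View pics/top0.png

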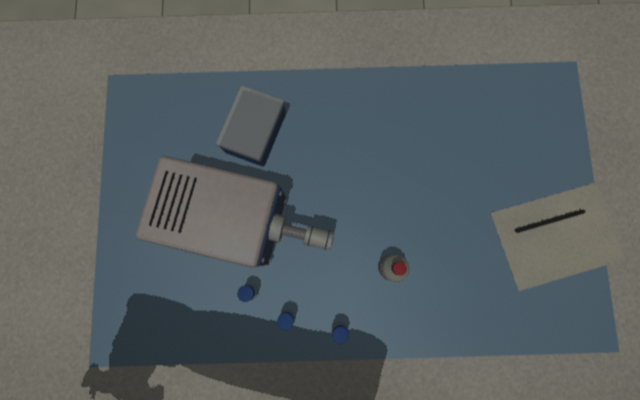

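The top view shows the drive (about 208,212), the hub (318,237), the bottle (395,267), the tip box (253,125) and three blue-capped vials at (247,293), (286,321) and (340,334). Next I'll measure them.

```bash
cat > h.py <<'E'
import numpy as np,cv2,pickle
def load(n): return pickle.load(open(n+".pkl","rb"))
def cloud(d):
    h,w=d["depth"].shape; u,v=np.meshgrid(np.arange(w),np.arange(h)); z=d["depth"]
    P=np.stack([(u-d["cx"])/d["fx"]*z,-(v-d["cy"])/d["fy"]*z,-z,np.ones_like(z)],-1)
    W=P@np.linalg.inv(d["world_to_cam"]).T
    W=W[...,:3]; W[z==0]=np.nan; return W
def proj(d,p):
    c=d["world_to_cam"]@np.r_[p,1]; return d["cx"]+d["fx"]*c[0]/-c[2], d["cy"]-d["fy"]*c[1]/-c[2]
def ray(d,u,v,z):
    M=np.linalg.inv(d["world_to_cam"]); r=M[:3,:3]@np.array([(u-d["cx"])/d["fx"],-(v-d["cy"])/d["fy"],-1]); o=M[:3,3]
    return o+r*(z-o[2])/r[2]
E
python3 - <<'E'
from h import *
for n in ["top0","scene0"]:
    d=load(n); W=cloud(d); im=d["color"]; hsv=cv2.cvtColor(im,cv2.COLOR_RGB2HSV)
    print(n,"cam",np.linalg.inv(d["world_to_cam"])[:3,3].round(3))
    for nm,m in [("blue",cv2.inRange(hsv,(105,170,40),(125,255,255))),("red",cv2.inRange(hsv,(0,150,60),(8,255,255)))]:
        k,l,st,c=cv2.connectedComponentsWithStats(m)
        for i in range(1,k):
            if st[i,4]>25:
                p=np.nanmedian(W[l==i],0); print(nm,c[i].round(0),st[i,4],p.round(3),"base dist",np.hypot(p[0],p[1]).round(3))
    Z=W[...,2]
    # drive top plane
    m=((Z>0.118)&(Z<0.132)).astype(np.uint8); k,l,st,c=cv2.connectedComponentsWithStats(m)
    i=1+np.argmax(st[1:,4]); pts=W[l==i]; r=cv2.minAreaRect(pts[:,:2].astype(np.float32)); print("drive top",r, pts.mean(0).round(3))
    for q in [(318,237),(293,232),(253,125),(208,212),(400,350)]:
        if n=="top0": print(q,W[q[1],q[0]].round(4))
E
```

```text
top0 cam [0.47  0.083 0.713]
red [399. 269.] 64 [ 0.45  -0.044  0.086] base dist 0.452
drive top ((0.5515113472938538, 0.25881046056747437), (0.20464055240154266, 0.1398557871580124), 74.83758544921875) [0.55  0.258 0.126]
(318, 237) [0.5042 0.0867 0.1123]
(293, 232) [0.5137 0.1268 0.1057]
(253, 125) [0.712  0.1991 0.0626]
(208, 212) [0.5472 0.2583 0.1267]
(400, 350) [ 0.3047 -0.0542  0.0017]
scene0 cam [0.798 0.541 0.611]
blue [234.   4.] 252 [ 0.363 -0.86   0.149] base dist 0.934
blue [236.  21.] 338 [ 0.363 -0.861  0.09 ] base dist 0.934
blue [238.  39.] 312 [ 0.363 -0.861  0.023] base dist 0.935
blue [394. 179.] 128 [0.346 0.06  0.047] base dist 0.351
blue [412. 209.] 157 [0.37  0.152 0.047] base dist 0.4
blue [415. 241.] 172 [0.417 0.219 0.048] base dist 0.471
blue [263. 336.] 900 [0.734 0.245 0.025] base dist 0.774
red [139.  33.] 98 [ 0.688 -0.913  0.097] base dist 1.143
red [121.  37.] 97 [ 0.748 -0.915  0.097] base dist 1.182
red [329. 157.] 82 [ 0.451 -0.039  0.082] base dist 0.453
drive top ((0.5523232817649841, 0.26366880536079407), (0.20007911324501038, 0.1384732574224472), 75.01639556884766) [0.558 0.276 0.123]
```

```bash
python3 - <<'E'
from h import *
d=load("top0"); c=cv2.resize(d["color"][200:360,220:430],None,fx=3.5,fy=3.5,interpolation=cv2.INTER_CUBIC)
c=cv2.convertScaleAbs(c,alpha=1.6,beta=10)
cv2.imwrite("pics/crop1.png",c[:,:,::-1])
E
```

```text
(no output)
```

View pics/crop1.png

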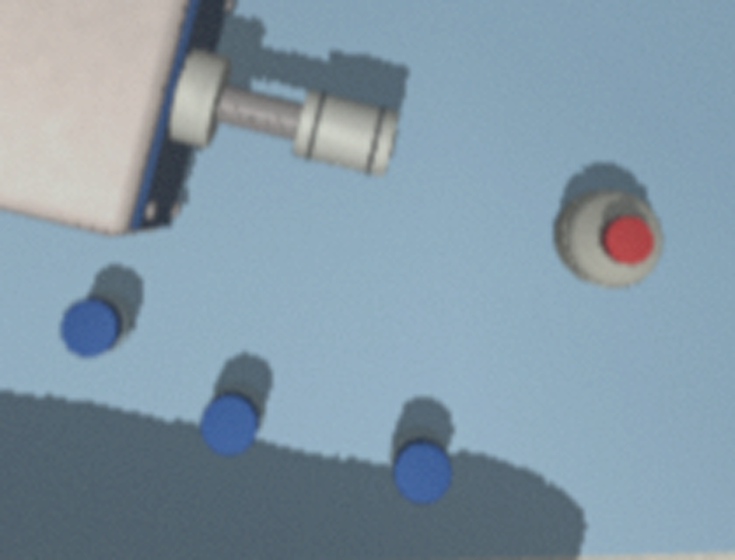

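The vial meant is at (247,293) in the top view. It is 0.471 m from the base, against 0.40 and 0.351 m for the other two, and it stands beside the drive on the robot's side. The crop confirms it is separate from the look-alikes at (286,321) and (340,334). Now I'll refine the hub and the shaft axis.

```bash
python3 - <<'E'
from h import *
from bench import robot
from scipy.spatial.transform import Rotation as R
ang=np.radians(74.95); ex=np.array([np.cos(ang),np.sin(ang)]); ey=np.array([-ex[1],ex[0]])
o=np.array([.5519,.2612])
for n in ["top0","scene0"]:
    W=cloud(load(n)).reshape(-1,3); q=W[:,:2]-o; a=q@ex; b=q@ey; z=W[:,2]
    m=(abs(b)<.03)&(a<-.14)&(a>-.225)&(z>.09)&(z<.12)
    P=W[m]; 
    t=m&(z>.108)&(a<-.16)&(a>-.20)
    print(n,m.sum(),"hub a",np.percentile(a[m],[1,5,95,99]).round(4),"crest b",b[t].mean().round(4),t.sum(),"z max",np.percentile(P[:,2],98).round(4))
    # crest line vs a, and hub extents with |b|<6mm, z>.107
    s=m&(z>.107); print(" a range on hub crest",a[s].min().round(4),a[s].max().round(4))
    for lo in [-.2,-.19,-.18,-.17]:
        s=t&(a>=lo)&(a<lo+.01); print("  ",lo,b[s].mean().round(4),s.sum())
s=robot.state(); r=R.from_rotvec(s["tcp_rot"]).as_matrix(); print(r.round(3),s["wrist_force"])
E
```

```text
top0 661 hub a [-0.2028 -0.2008 -0.1452 -0.141 ] crest b 0.0001 302 z max 0.1131
 a range on hub crest -0.2032 -0.1593
   -0.2 -0.0001 75
   -0.19 0.0002 74
   -0.18 0.0 77
   -0.17 0.0004 76
scene0 399 hub a [-0.202  -0.1994 -0.1454 -0.1414] crest b 0.0009 63 z max 0.1098
 a range on hub crest -0.2019 -0.1577
   -0.2 0.0012 16
   -0.19 0.0011 13
   -0.18 0.0006 16
   -0.17 0.0009 18
[[-0.001 -0.95   0.311]
 [-0.002  0.311  0.95 ]
 [-1.     0.    -0.002]] [-0.5989899   1.04259452  0.08476615]
```

```bash
cat >> h.py <<'E'
from scipy.spatial.transform import Rotation as R
ang=np.radians(74.95); ex=np.array([np.cos(ang),np.sin(ang),0]); ey=np.array([-ex[1],ex[0],0]); o=np.array([.5519,.2612,0])
hub=o-.181*ex+np.array([0,0,.095])
def togo(s,target):
    r=R.from_rotvec(s["tcp_rot"]).as_matrix(); sh=r.T@(np.asarray(target)-s["eef_pos"])
    out=[]
    for e in (ey,-ey):
        v=r.T@e; out.append(np.arctan2(-v[1],v[2]))
    return sh,out
E
python3 - <<'E'
from h import *; from bench import robot
s=robot.state(); print(hub.round(4)); print(togo(s,hub+[0,0,.2]))
E
```

```text
[0.5049 0.0864 0.095 ]
(array([ 0.00859079, -0.4528659 , -0.26016895]), [np.float64(-1.6248671595988298), np.float64(1.5167254939909636)])
```

Emit:
drive_tool(series=[[[0, -0.035, -0.02], -0.14, 1], [[0, -0.075, -0.043], -0.28, 1], [[0, -0.115, -0.066], -0.42, 1], [[0, -0.155, -0.089], -0.56, 1], [[0, -0.195, -0.112], -0.7, 1], [[0, -0.235, -0.135], -0.84, 1], [[0, -0.275, -0.158], -0.98, 1], [[0, -0.315, -0.181], -1.12, 1], [[0, -0.355, -0.204], -1.26, 1], [[0.005, -0.395, -0.227], -1.4, 1], [[0.008, -0.425, -0.245], -1.53, 1], [[0.008, -0.453, -0.26], -1.625, 1]], newtons=50)

```text
t: 1.3
eef_pos: [0.4997, 0.0917, 0.2953]
tcp_rot: [-2.049, 0.332, 2.052]
wrist_force: [1.1, 0.3, 0.4]
gripper_width: 0.0852
```

```bash
python3 - <<'E'
from h import *; from bench import robot
s=robot.state(); print(s["t"],s["joint_positions"].round(2) if hasattr(s["joint_positions"],'round') else s["joint_positions"],s["wrist_force"]); print(togo(s,hub+[0,0,.1]))
E
```

```text
1.3 [ 0.18  0.26  0.01  1.32 -0.   -1.07] [1.14669772 0.32270742 0.35300343]
(array([ 0.10027416,  0.0031695 , -0.0066729 ]), [np.float64(-0.05592889551315878), np.float64(3.0856637580766346)])
```

Emit:
drive_tool(series=[[[0.0, 0.003, -0.007], -0.056, 1], [[0.02, 0.003, -0.007], -0.056, 1], [[0.04, 0.003, -0.007], -0.056, 1], [[0.06, 0.003, -0.007], -0.056, 1], [[0.07, 0.003, -0.007], -0.056, 1], [[0.07, 0.003, -0.007], -0.056, 1], [[0.07, 0.003, -0.007], -0.056, 1]])

```text
t: 2.0
eef_pos: [0.5055, 0.0866, 0.2257]
tcp_rot: [-2.081, 0.277, 2.084]
wrist_force: [-0.1, -0.8, 0.1]
gripper_width: 0.0852
```

```bash
python3 - <<'E'
from h import *; from bench import robot,eyes
s=robot.state(); print(togo(s,hub+[0,0,.054]),s["wrist_force"])
for n in ["wrist","top"]:
    d=eyes.snapshot(n); pickle.dump(d,open(n+"1.pkl","wb")); cv2.imwrite(f"pics/{n}1.png",d["color"][:,:,::-1])
d=load("wrist1"); print(proj(d,hub+[0,0,.016]),proj(d,hub+[0,0,.016]+.1*ex))
E
```

```text
(array([0.0766732 , 0.00020516, 0.00042259]), [np.float64(0.00021594835244085315), np.float64(-3.1413767052373522)]) [-0.14705887 -0.78719905  0.08284621]
(np.float64(321.0392442011057), np.float64(218.43836271542412)) (np.float64(320.89078544317516), np.float64(348.11294725081956))
```

View pics/wrist1.png

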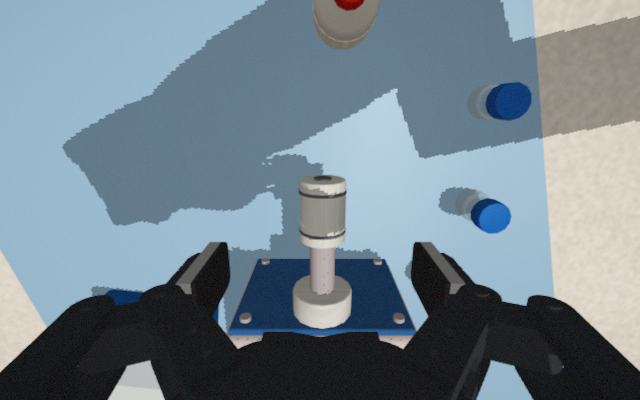

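View pics/top1.png

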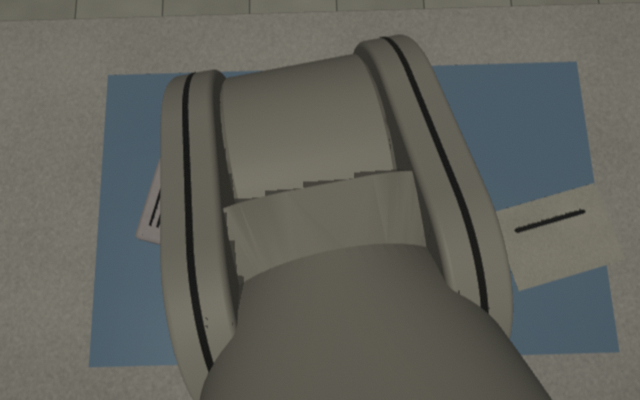

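Hub crest is at column 322 in the wrist view (predicted 321), midway between the fingers, with the shaft axis vertical in the image. So the pose is right, and I'll descend and grip.

Emit:
drive_tool(series=[[[0.02, 0, 0], 0, 1], [[0.04, 0, 0], 0, 1], [[0.06, 0, 0], 0, 1], [[0.07, 0, 0], 0, 1], [[0.077, 0, 0], 0, 1], [[0.077, 0, 0], 0, 1], [[0.077, 0, 0], 0, 1]])

```text
t: 2.8
eef_pos: [0.5066, 0.0867, 0.1502]
tcp_rot: [-2.084, 0.276, 2.08]
wrist_force: [0.3, 0.9, 0.0]
gripper_width: 0.0852
```

```bash
python3 - <<'E'
from h import *; from bench import robot
s=robot.state(); print(togo(s,hub+[0,0,.054]),s["wrist_force"])
r=R.from_rotvec(s["tcp_rot"]).as_matrix();print(r.T@s["wrist_force"], r[:,1],-ex)
E
```

```text
(array([0.00122875, 0.00075307, 0.00153404]), [np.float64(0.00026780004298678596), np.float64(-3.1413248535468066)]) [0.28662747 0.88116437 0.00280943]
[-0.00335361 -0.92535126 -0.04824563] [-2.59403191e-01 -9.65768870e-01  6.88961514e-04] [-0.25966188 -0.9656996  -0.        ]
```

Emit:
drive_tool(series=[[[0.001, 0, 0.0015], 0, 1], [[0.001, 0, 0.0015], 0, 0.6], [[0.001, 0, 0.0015], 0, 0.45], [[0.001, 0, 0.0015], 0, 0.4], [[0.001, 0, 0.0015], 0, 0.0], [[0.001, 0, 0.0015], 0, 0.0], [[0.001, 0, 0.0015], 0, 0.0], [[0.001, 0, 0.0015], 0, 0.0], [[0.001, 0, 0.0015], 0, 0.0], [[0.001, 0, 0.0015], 0, 0.0]], newtons=50)

```text
t: 3.8
eef_pos: [0.5041, 0.0874, 0.1496]
tcp_rot: [-2.081, 0.275, 2.082]
wrist_force: [-4.6, 0.6, 5.8]
gripper_width: 0.0308
```

```bash
cat > st.py <<'E'
from h import *; from bench import robot
s=robot.state(); r=R.from_rotvec(s["tcp_rot"]).as_matrix()
print("t",s["t"],"tool force",(r.T@s["wrist_force"]).round(2),"slide(out+) vs hub0 mm",(-(s["eef_pos"]-hub)@ex*1000).round(2),"lat",((s["eef_pos"]-hub)@ey*1000).round(2),"z",s["eef_pos"][2].round(4),"w",s["gripper_width"], "turn",togo(s,hub)[1][0])
E
python3 st.py; python3 st.py
```

```text
t 3.8 tool force [-5.82  0.64  4.58] slide(out+) vs hub0 mm -0.77 lat 1.08 z 0.1496 w 0.0308397564606027 turn 0.0004933444632902992
t 3.8 tool force [-5.82  0.64  4.58] slide(out+) vs hub0 mm -0.77 lat 1.08 z 0.1496 w 0.0308397564606027 turn 0.0004933444632902992
```

Emit:
drive_tool(series=[[[-0.0005, 0, 0.0003], 0, 0], [[-0.0005, -0.0005, 0.0003], 0, 0], [[-0.0005, -0.001, 0.0003], 0, 0], [[-0.0005, -0.0015, 0.0003], 0, 0], [[-0.0005, -0.002, 0.0003], 0, 0], [[-0.0005, -0.0025, 0.0003], 0, 0], [[-0.0005, -0.003, 0.0003], 0, 0]])

```text
t: 4.5
eef_pos: [0.5047, 0.0902, 0.1497]
tcp_rot: [-2.081, 0.276, 2.082]
wrist_force: [3.9, -4.2, -8.5]
gripper_width: 0.0304
```

```bash
python3 st.py
```

```text
t 4.5 tool force [ 8.52  3.02 -4.9 ] slide(out+) vs hub0 mm -3.56 lat 1.19 z 0.1497 w 0.030432707220525237 turn 2.5764391222346652e-05
```

Emit:
drive_tool(series=[[[0.0, -0.0005, 0], 0, 0], [[0, -0.001, 0], 0, 0], [[0, -0.0015, 0], 0, 0], [[0, -0.002, 0], 0, 0], [[0, -0.0025, 0], 0, 0], [[0, -0.003, 0], 0, 0]])

```text
t: 5.1
eef_pos: [0.5055, 0.0931, 0.1497]
tcp_rot: [-2.081, 0.276, 2.082]
wrist_force: [3.9, -4.0, -6.2]
gripper_width: 0.0307
```

```bash
python3 st.py
```

```text
t 5.1 tool force [ 6.23  2.86 -4.79] slide(out+) vs hub0 mm -6.61 lat 1.16 z 0.1497 w 0.03068909779809141 turn 5.271502828666345e-05
```

Emit:
drive_tool(series=[[[0.0002, -0.0005, -0.0001], 0, 0], [[0.0002, -0.001, -0.0001], 0, 0], [[0.0002, -0.0015, -0.0001], 0, 0], [[0.0002, -0.002, -0.0001], 0, 0], [[0.0002, -0.0025, -0.0001], 0, 0], [[0.0002, -0.003, -0.0001], 0, 0]])

```text
t: 5.7
eef_pos: [0.5063, 0.0961, 0.1497]
tcp_rot: [-2.081, 0.276, 2.082]
wrist_force: [1.3, -2.4, -1.6]
gripper_width: 0.0304
```

```bash
python3 st.py
```

```text
t 5.7 tool force [ 1.63  2.01 -1.86] slide(out+) vs hub0 mm -9.7 lat 1.14 z 0.1497 w 0.030424370675845958 turn 0.00016498233726377457
```

Emit:
drive_tool(series=[[[0, -0.0005, 0], 0, 0], [[0, -0.001, 0], 0, 0], [[0, -0.0015, 0], 0, 0], [[0, -0.002, 0], 0, 0], [[0, -0.0025, 0], 0, 0], [[0, -0.003, 0], 0, 0]])

```text
t: 6.3
eef_pos: [0.5071, 0.099, 0.1497]
tcp_rot: [-2.081, 0.276, 2.082]
wrist_force: [1.1, -3.1, -2.7]
gripper_width: 0.0304
```

```bash
python3 st.py
```

```text
t 6.3 tool force [ 2.69  2.66 -1.89] slide(out+) vs hub0 mm -12.75 lat 1.15 z 0.1497 w 0.03039236031619555 turn 0.0001667415196536
```

Emit:
drive_tool(series=[[[0, -0.0005, 0], 0, 0], [[0, -0.001, 0], 0, 0], [[0, -0.0015, 0], 0, 0], [[0, -0.002, 0], 0, 0], [[0, -0.0025, 0], 0, 0], [[0, -0.003, 0], 0, 0]])

```text
t: 6.9
eef_pos: [0.5079, 0.1019, 0.1497]
tcp_rot: [-2.081, 0.276, 2.082]
wrist_force: [1.5, -3.1, -3.0]
gripper_width: 0.0305
```

```bash
python3 st.py
```

```text
t 6.9 tool force [ 2.95  2.55 -2.27] slide(out+) vs hub0 mm -15.76 lat 1.13 z 0.1497 w 0.03047120411824556 turn 0.00010942713758947202
```

Emit:
drive_tool(series=[[[0, -0.0005, 0], 0, 0], [[0, -0.001, 0], 0, 0], [[0, -0.0015, 0], 0, 0], [[0, -0.002, 0], 0, 0], [[0, -0.0025, 0], 0, 0]])

```text
t: 7.4
eef_pos: [0.5084, 0.1036, 0.1497]
tcp_rot: [-2.082, 0.278, 2.083]
wrist_force: [0.7, -6.9, -0.5]
gripper_width: 0.0301
```

```bash
python3 st.py
```

```text
t 7.4 tool force [ 0.54  6.5  -2.5 ] slide(out+) vs hub0 mm -17.51 lat 1.13 z 0.1497 w 0.030120614382088955 turn -0.00028549808937025487
```

Emit:
drive_tool(series=[[[0, -0.0008, 0], 0, 0], [[0, -0.001, 0], 0, 0], [[0, -0.001, 0], 0, 0], [[0, -0.001, 0], 0, 0]])

```text
t: 7.8
eef_pos: [0.5084, 0.1037, 0.1497]
tcp_rot: [-2.082, 0.281, 2.084]
wrist_force: [0.3, -6.1, -1.2]
gripper_width: 0.0306
```

```bash
python3 st.py
```

```text
t 7.8 tool force [ 1.28  5.79 -1.83] slide(out+) vs hub0 mm -17.63 lat 1.13 z 0.1497 w 0.030551638277328028 turn -0.0007163871722734179
```

Emit:
drive_tool(series=[[[0, -0.001, 0], 0, 0], [[0, -0.0014, 0], 0, 0], [[0, -0.0018, 0], 0, 0], [[0, -0.0018, 0], 0, 0], [[0, -0.0018, 0], 0, 0]])

```text
t: 8.3
eef_pos: [0.5085, 0.1042, 0.1497]
tcp_rot: [-2.083, 0.285, 2.085]
wrist_force: [1.1, -7.3, -1.2]
gripper_width: 0.0304
```

```bash
python3 st.py
```

```text
t 8.3 tool force [ 1.28  6.73 -3.01] slide(out+) vs hub0 mm -18.15 lat 1.16 z 0.1497 w 0.03040914706100688 turn -0.0013809804365597811
```

```bash
cat >> st.py <<'E'
g=s["eef_pos"]+.054*r[:,0]
print("grasp slide mm",(-(g-hub)@ex*1000).round(2),"z",g[2].round(4),"toolx in drive axes",(r[:,0]@ex).round(4),(r[:,0]@ey).round(4),"torque tool",(r.T@s["ft_torque"]).round(3))
E
python3 st.py
```

```text
t 8.3 tool force [ 1.28  6.73 -3.01] slide(out+) vs hub0 mm -18.15 lat 1.16 z 0.1497 w 0.03040914706100688 turn -0.0013809804365597811
grasp slide mm -17.72 z 0.0957 toolx in drive axes -0.0079 -0.0001 torque tool [-0.081  0.424  1.333]
```

Emit:
drive_tool(series=[[[0, -0.001, 0], 0, 0], [[0, -0.0014, 0], 0, 0], [[0, -0.0014, 0], 0, 0]])

```text
t: 8.6
eef_pos: [0.5086, 0.1044, 0.1497]
tcp_rot: [-2.084, 0.289, 2.086]
wrist_force: [0.5, -7.6, -2.0]
gripper_width: 0.0305
```

```bash
python3 st.py
```

```text
t 8.6 tool force [ 2.11  7.19 -2.44] slide(out+) vs hub0 mm -18.33 lat 1.13 z 0.1497 w 0.03054779352093723 turn -0.0019585084608324354
grasp slide mm -17.75 z 0.0957 toolx in drive axes -0.0108 -0.0003 torque tool [-0.135  0.392  1.281]
```

Emit:
drive_tool(series=[[[0, -0.0012, 0], 0, 0], [[0, -0.002, 0], 0, 0], [[0, -0.0028, 0], 0, 0], [[0, -0.0028, 0], 0, 0], [[0, -0.0028, 0], 0, 0], [[0, -0.0028, 0], 0, 0], [[0, -0.0028, 0], 0, 0]])

```text
t: 9.3
eef_pos: [0.5087, 0.1052, 0.1496]
tcp_rot: [-2.085, 0.295, 2.088]
wrist_force: [-0.2, -9.2, -1.1]
gripper_width: 0.0305
```

```bash
python3 st.py
```

```text
t 9.3 tool force [ 1.26  8.88 -2.24] slide(out+) vs hub0 mm -19.18 lat 1.19 z 0.1496 w 0.030500810017671378 turn -0.0028048189450602893
grasp slide mm -18.35 z 0.0956 toolx in drive axes -0.0154 -0.0004 torque tool [-0.169  0.444  1.769]
```

Emit:
drive_tool(series=[[[0, -0.002, 0], 0, 0], [[0, -0.002, 0], 0, 0], [[0, -0.002, 0], 0, 0], [[0, -0.002, 0], 0, 0], [[0, -0.002, 0], 0, 0], [[0, -0.002, 0], 0, 0], [[0, -0.002, 0], 0, 0]])

```text
t: 10.0
eef_pos: [0.5088, 0.1055, 0.1496]
tcp_rot: [-2.085, 0.3, 2.09]
wrist_force: [0.3, -10.4, -0.5]
gripper_width: 0.0303
```

```bash
python3 st.py
```

```text
t 10.0 tool force [ 0.7   9.94 -3.  ] slide(out+) vs hub0 mm -19.41 lat 1.16 z 0.1496 w 0.030310196557672572 turn -0.003572584378093845
grasp slide mm -18.36 z 0.0956 toolx in drive axes -0.0194 -0.0006 torque tool [-0.22   0.503  1.627]
```

Emit:
drive_tool(series=[[[0, 0.0005, 0], 0, 0], [[0, 0.001, 0], 0, 0], [[0, 0.002, 0], 0, 0], [[0, 0.003, 0], 0, 0], [[0.0001, 0.004, 0], 0, 0], [[0.0001, 0.005, 0], 0, 0], [[0.0001, 0.006, 0], 0, 0], [[0.0001, 0.007, 0], 0, 0], [[0.0001, 0.008, 0], 0, 0], [[0.0002, 0.009, 0], 0, 0], [[0.0002, 0.01, 0], 0, 0]])

```text
t: 11.1
eef_pos: [0.5062, 0.0958, 0.1497]
tcp_rot: [-2.085, 0.3, 2.089]
wrist_force: [3.4, 1.7, -4.8]
gripper_width: 0.0306
```

```bash
python3 st.py
```

```text
t 11.1 tool force [ 4.78 -2.64 -2.82] slide(out+) vs hub0 mm -9.37 lat 1.17 z 0.1497 w 0.030583181667556244 turn -0.003489641000173232
grasp slide mm -8.33 z 0.0957 toolx in drive axes -0.0192 -0.0006 torque tool [-0.212  0.344 -0.762]
```

Emit:
drive_tool(series=[[[0.0001, 0.001, 0], 0.001, 0], [[0.0001, 0.002, 0], 0.002, 0], [[0.0002, 0.003, 0], 0.003, 0], [[0.0002, 0.004, 0], 0.003, 0], [[0.0003, 0.005, 0], 0.003, 0], [[0.0003, 0.006, 0], 0.003, 0], [[0.0003, 0.007, 0], 0.003, 0], [[0.0003, 0.008, 0], 0.003, 0], [[0.0003, 0.009, 0], 0.003, 0], [[0.0003, 0.01, 0], 0.003, 0]])

```text
t: 12.1
eef_pos: [0.5035, 0.086, 0.1496]
tcp_rot: [-2.084, 0.302, 2.088]
wrist_force: [2.0, 1.5, -2.0]
gripper_width: 0.0308
```

```bash
python3 st.py
```

```text
t 12.1 tool force [ 1.97 -2.03 -1.57] slide(out+) vs hub0 mm 0.7 lat 1.23 z 0.1496 w 0.0307783150968343 turn -0.006426099990378736
grasp slide mm 1.74 z 0.0957 toolx in drive axes -0.0191 -0.0007 torque tool [-0.345  0.145 -0.761]
```

Emit:
drive_tool(series=[[[0, 0.0005, 0], -0.002, 0], [[0, 0.001, 0], -0.004, 0], [[0, 0.0015, 0], -0.006, 0], [[0, 0.002, 0], -0.006, 0], [[0, 0.0025, 0], -0.006, 0], [[0, 0.003, 0], -0.006, 0]])

```text
t: 12.7
eef_pos: [0.5027, 0.0831, 0.1497]
tcp_rot: [-2.087, 0.297, 2.091]
wrist_force: [2.4, 2.3, -2.7]
gripper_width: 0.0303
```

```bash
python3 st.py
```

```text
t 12.7 tool force [ 2.66 -2.89 -1.68] slide(out+) vs hub0 mm 3.78 lat 1.22 z 0.1497 w 0.030269375867952825 turn -0.000756642510755664
grasp slide mm 4.82 z 0.0957 toolx in drive axes -0.0192 -0.0007 torque tool [ 0.011  0.295 -0.772]
```

Emit:
drive_tool(series=[[[0, 0.0005, 0], 0, 0], [[0, 0.001, 0], 0, 0], [[0, 0.0015, 0], 0, 0], [[0, 0.002, 0], 0, 0], [[0, 0.0025, 0], 0, 0]])

```text
t: 13.2
eef_pos: [0.5021, 0.0806, 0.1496]
tcp_rot: [-2.087, 0.297, 2.091]
wrist_force: [2.2, 2.8, -3.8]
gripper_width: 0.0306
```

```bash
python3 st.py
```

```text
t 13.2 tool force [ 3.72 -3.33 -1.43] slide(out+) vs hub0 mm 6.31 lat 1.23 z 0.1496 w 0.030618693406459802 turn -0.0008020568261543272
grasp slide mm 7.35 z 0.0956 toolx in drive axes -0.0192 -0.0006 torque tool [-0.003  0.252 -0.794]
```

Emit:
drive_tool(series=[[[0, 0.0005, 0], 0, 0], [[0, 0.001, 0], 0, 0], [[0, 0.0015, 0], 0, 0], [[0, 0.002, 0], 0, 0], [[0, 0.0025, 0], 0, 0]])

```text
t: 13.7
eef_pos: [0.5015, 0.0783, 0.1497]
tcp_rot: [-2.087, 0.296, 2.091]
wrist_force: [2.0, 3.0, -4.9]
gripper_width: 0.0308
```

```bash
python3 st.py
```

```text
t 13.7 tool force [ 4.84 -3.55 -1.17] slide(out+) vs hub0 mm 8.68 lat 1.22 z 0.1497 w 0.030822288228275607 turn -0.000693182593315021
grasp slide mm 9.69 z 0.0957 toolx in drive axes -0.0187 -0.0005 torque tool [ 0.012  0.317 -1.005]
```

Emit:
drive_tool(series=[[[0, 0.0005, 0], 0, 0], [[0, 0.001, 0], 0, 0], [[0, 0.0015, 0], 0, 0], [[0, 0.002, 0], 0, 0], [[0, 0.0022, 0], 0, 0], [[0, 0.0022, 0], 0, 0]])

```text
t: 14.3
eef_pos: [0.5012, 0.0773, 0.1497]
tcp_rot: [-2.086, 0.292, 2.09]
wrist_force: [3.6, 5.6, -4.8]
gripper_width: 0.0305
```

```bash
python3 st.py
```

```text
t 14.3 tool force [ 4.7 -6.4 -2. ] slide(out+) vs hub0 mm 9.73 lat 1.21 z 0.1497 w 0.030526961980560832 turn 6.450825989221182e-05
grasp slide mm 10.59 z 0.0957 toolx in drive axes -0.0159 -0.0005 torque tool [ 0.075  0.277 -1.649]
```

Emit:
drive_tool(series=[[[0, 0.0012, 0], 0, 0], [[0, 0.0018, 0], 0, 0], [[0, 0.0022, 0], 0, 0], [[0, 0.0024, 0], 0, 0], [[0, 0.0024, 0], 0, 0], [[0, 0.0024, 0], 0, 0], [[0, 0.0024, 0], 0, 0]])

```text
t: 15.0
eef_pos: [0.501, 0.0766, 0.1497]
tcp_rot: [-2.086, 0.287, 2.088]
wrist_force: [3.7, 8.6, -5.4]
gripper_width: 0.0309
```

```bash
python3 st.py
```

```text
t 15.0 tool force [ 5.33 -9.36 -1.32] slide(out+) vs hub0 mm 10.43 lat 1.19 z 0.1497 w 0.03085782128739278 turn 0.0010718369725728893
grasp slide mm 11.07 z 0.0957 toolx in drive axes -0.0118 -0.0003 torque tool [ 0.135  0.294 -2.027]
```

Stop force is about 6–7 N, so I'll hold there.

Emit:
drive_tool(series=[[[0, 0.0016, 0], 0, 0], [[0, 0.0016, 0], 0, 0], [[0, 0.0016, 0], 0, 0], [[0, 0.0016, 0], 0, 0], [[0, 0.0016, 0], 0, 0], [[0, 0.0016, 0], 0, 0], [[0, 0.0016, 0], 0, 0], [[0, 0.0016, 0], 0, 0]])

```text
t: 15.8
eef_pos: [0.501, 0.0765, 0.1497]
tcp_rot: [-2.085, 0.282, 2.087]
wrist_force: [3.7, 7.1, -5.6]
gripper_width: 0.0309
```

```bash
python3 st.py
```

```text
t 15.8 tool force [ 5.55 -7.83 -1.72] slide(out+) vs hub0 mm 10.56 lat 1.2 z 0.1497 w 0.03086935394186881 turn 0.002005196140926155
grasp slide mm 11.02 z 0.0957 toolx in drive axes -0.0084 -0.0001 torque tool [ 0.204  0.279 -1.778]
```

Loaded ends are grasp −18.36 and +11.02 mm, at about equal force. Half-way is about −3.6 mm, so I'll move in 14.6 mm.

Emit:
drive_tool(series=[[[0, -0.001, 0], 0, 0], [[0, -0.002, 0], 0, 0], [[0, -0.0035, 0], 0, 0], [[0, -0.005, 0], 0, 0], [[0, -0.0065, 0], 0, 0], [[0, -0.008, 0], 0, 0], [[0, -0.0095, 0], 0, 0], [[0, -0.011, 0], 0, 0], [[0, -0.0125, 0], 0, 0], [[0, -0.014, 0], 0, 0], [[0, -0.0146, 0], 0, 0], [[0, -0.0146, 0], 0, 0]])

```text
t: 17.0
eef_pos: [0.5049, 0.0909, 0.1496]
tcp_rot: [-2.085, 0.282, 2.087]
wrist_force: [1.7, -2.6, -0.1]
gripper_width: 0.0306
```

```bash
python3 st.py
```

```text
t 17.0 tool force [ 0.07  2.09 -2.28] slide(out+) vs hub0 mm -4.28 lat 1.19 z 0.1496 w 0.030623918747261305 turn 0.0021435082925033645
grasp slide mm -3.85 z 0.0956 toolx in drive axes -0.008 -0.0002 torque tool [0.248 0.346 0.217]
```

Emit:
drive_tool(series=[[[0, 0.0002, 0], 0, 0], [[0, 0.0002, 0], 0, 0.4], [[0, 0.0002, 0], 0, 0.5], [[0, 0.0002, 0], 0, 0.7], [[0, 0.0002, 0], 0, 1], [[0, 0.0002, 0], 0, 1], [[0, 0.0002, 0], 0, 1], [[0, 0.0002, 0], 0, 1], [[0, 0.0002, 0], 0, 1]])

```text
t: 17.9
eef_pos: [0.5048, 0.0907, 0.1497]
tcp_rot: [-2.085, 0.282, 2.087]
wrist_force: [-0.6, 0.1, 0.5]
gripper_width: 0.085
```

```bash
python3 st.py
```

```text
t 17.9 tool force [-0.49  0.07  0.65] slide(out+) vs hub0 mm -4.11 lat 1.18 z 0.1497 w 0.08504815676843232 turn 0.002181634786869868
grasp slide mm -3.68 z 0.0957 toolx in drive axes -0.0079 -0.0003 torque tool [ 0.014 -0.007  0.007]
```

Released. Next I'll rise and move back towards the start side, clear of the top view. Tool +y (out) and +z (away) are now known; the robot and its left lie along −y and −z.

Emit:
drive_tool(series=[[[-0.03, 0, 0], 0, 1], [[-0.06, 0, 0], 0, 1], [[-0.09, 0, 0], 0, 1], [[-0.12, 0, 0], 0, 1], [[-0.15, 0, 0], 0, 1], [[-0.15, 0, 0], 0, 1]])

```text
t: 18.5
eef_pos: [0.5071, 0.0922, 0.3044]
tcp_rot: [-2.093, 0.278, 2.076]
wrist_force: [-0.2, -0.4, 0.6]
gripper_width: 0.0854
```

```bash
python3 - <<'E'
from h import *; from bench import robot
s=robot.state(); print(togo(s,[.156,.475,.303]),s["joint_positions"])
E
```

```text
(array([-0.00341845, -0.27941997,  0.43781428]), [np.float64(0.002117074179548999), np.float64(-3.1394755794102442)]) [ 0.1831411   0.26704171  0.04120764  1.33907065 -0.00721623 -1.12713824]
```

Emit:
drive_tool(series=[[[0, -0.02, 0.03], 0, 1], [[0, -0.045, 0.07], 0, 1], [[0, -0.07, 0.11], 0, 1], [[0, -0.095, 0.15], 0, 1], [[0, -0.12, 0.19], 0, 1], [[0, -0.145, 0.23], 0, 1], [[0, -0.17, 0.27], 0, 1], [[0, -0.195, 0.31], 0, 1], [[0, -0.22, 0.35], 0, 1], [[0, -0.245, 0.39], 0, 1], [[0, -0.27, 0.425], 0, 1], [[0, -0.28, 0.438], 0, 1]])

```text
t: 19.7
eef_pos: [0.1533, 0.4776, 0.2985]
tcp_rot: [-2.095, 0.275, 2.08]
wrist_force: [-0.7, -0.2, 0.1]
gripper_width: 0.0852
```

```bash
python3 - <<'E'
from h import *; from bench import robot,eyes
d=eyes.snapshot("top"); pickle.dump(d,open("top2.pkl","wb")); cv2.imwrite("pics/top2.png",d["color"][:,:,::-1])
d=eyes.snapshot("scene"); pickle.dump(d,open("scene2.pkl","wb"))
for n in ["top0","top2","scene0","scene2"]:
    d=load(n); W=cloud(d).reshape(-1,3); q=W-o; a=q@ex; b=q@ey; z=W[:,2]
    m=(abs(b)<.012)&(a<-.14)&(a>-.225)&(z>.107)&(z<.12)
    print(n,m.sum(),"hub crest a range",a[m].min().round(4),a[m].max().round(4),np.percentile(a[m],[2,98]).round(4))
    hsv=cv2.cvtColor(d["color"],cv2.COLOR_RGB2HSV)
    for lo,hi in [((105,150,30),(125,255,255)),((0,150,60),(8,255,255))]:
        k,l,st,c=cv2.connectedComponentsWithStats(cv2.inRange(hsv,lo,hi))
        print("  ",[c[i].round(1).tolist() for i in range(1,k) if st[i,4]>40 and c[i][1]>100])
    bx=(a>-.2)&(a<.15)&(b<-.08)&(z>.055)&(z<.07); print("   box top",np.nanmean(W[bx],0).round(4),bx.sum())
print(robot.state()["t"])
E
```

```text
top0 374 hub crest a range -0.2032 -0.1593 [-0.2023 -0.1603]
   [[245.4, 293.0], [285.2, 320.6], [340.1, 334.2]]
   [[398.9, 268.8]]
   box top [0.7173 0.2042 0.0637] 3116
top2 375 hub crest a range -0.2001 -0.1562 [-0.1993 -0.1572]
   [[245.4, 293.1], [285.1, 320.7], [340.1, 334.2]]
   [[397.9, 269.4]]
   box top [0.7173 0.2043 0.0637] 3108
scene0 115 hub crest a range -0.2019 -0.1577 [-0.2012 -0.1597]
   [[393.7, 179.0], [411.4, 209.4], [414.6, 240.9], [262.8, 336.3]]
   [[328.8, 156.5]]
   box top [0.7207 0.2096 0.0608] 3772
scene2 119 hub crest a range -0.1993 -0.1552 [-0.1984 -0.1555]
   [[393.7, 179.0], [411.5, 209.5], [414.6, 240.9], [262.8, 336.2]]
   [[329.1, 156.6]]
   box top [0.7207 0.2097 0.0608] 3780
19.8
```

View pics/top2.png

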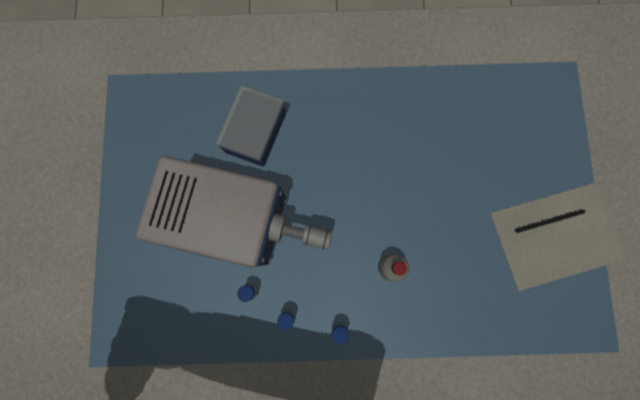

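Hub moved in 3.05 mm by camera against 2.9 mm by the arm, so it did not slip in the grip. The bystanders are at their old pixels. I'm handing in.

```bash
python3 -c "
from bench import ticket,robot
print(robot.state()['wrist_force']); print(ticket.close_job())"
```

```text
[-0.33946355  0.21873387 -0.81872762]
the job is handed in; nothing more can be done
None
```

I felt the shaft against both stops, left it half-way between them, let go and handed the job in at about 20 s of the 72 s. No verdict was reported.

- **Stops:** I gripped the hub from above with 50 N. I pushed it in to about 6.5–7 N at the inner stop, then pulled it out to about 6–7 N at the outer one, about a second at each. These are wrist readings less the 2.5 N drag, and they wander by about 1 N.
- **Position:** With the springs loaded, the grasp point read −18.4 mm at the inner stop and +11.0 mm at the outer. That puts the float at about 26 mm and half-way at −3.6 to −3.7 mm. I released the shaft at −3.7 mm.
- **Last checks:** The top camera shows the hub 3.05 mm further in than at the start, against 2.9 mm by the arm, so it did not slip noticeably. The vials and tip box are within a pixel or about 0.1 mm of where they were. The bottle's red cap differs by 1 pixel in the top view and less in the scene view. The arm is clear of everything.
- **What went less well:** While pressing at the inner stop the tool tilted by about 1°. I used the grasp point instead of the tool origin for these positions to allow for that.

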